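# Draw the red chisel and hold it flat over the light pad

### The arm

A 6-joint arm with a two-finger parallel gripper is mounted at the origin on the work surface. World frame = base frame: x ahead of the robot, y to its left, z up, the work surface at z = 0. Lengths are in mm, angles in rad, forces in N, time in s.
With the tool pointing down it reaches from about 350 to 725 mm from the base axis. Payload 4.3 kg.
Tool frame: the origin (TCP) lies between the finger pads; the fingertips stand 22 mm ahead of it and the grasp point (between the pads) lies 3 mm ahead of it; x points along the fingers, y is the direction in which the jaws open and shut, and the axes are right-handed (so a half turn about x gives the same grasp; the last joint's range is limited). The gripper opens to 85 mm and grips with 20 to 120 N. Pads are 22 mm wide; open, the fingers measure 114 mm over their backs; the gripper's body (76 mm by 85 mm) begins 54 mm behind the grasp point. The pads swing forward as they close: fully open they stand 13 mm farther back than shut.
Start: joints at [-0.11, 0.377, 0.081, 1.274, 0, 1.46], TCP at [575.034, 0.002, 253.329] pointing down, gripper open.
Joint ranges: [-2.72, 2.72], [-0.84, 1.66], [-1.02, 1.22], [-1.77, 2.12], [-1.37, 1.28], [-3.14, 3.14]. Speed limits (rad/s): [2.57, 2.57, 3.14, 3.14, 3.14, 3.14].

### API

Orientations are given as a rotation vector (axis times angle).
In Python, from station import * gives the robot as it stands.
- The arm moves only by the shell command python3 -m jog 'ROWS'. ROWS is JSON, a list of rows, each a list of 3 entries, a list of its own where there are three numbers: the opening, from 0 (shut) to 1 (fully open), then the shift along the world's x, y, z in m, then the turn about the world's z in degrees. In form: [[fingers, [x, y, z], yaw], ...]. A call has 1 to 5 rows; each row is the pose to reach, as a shift and turn from the pose commanded when the call began; what a row does not reach only later rows make up. A row lasts 1/12 s, in which the tool goes at most 41.7 mm and 7.16 degrees, less where a joint would pass 70% of its speed; a pose out of reach is approached as far as the arm can. A call with a gripper value outside its range is refused whole. The fingers move at their own pace and stop on an object; the grip force is fixed at half the most. Time passes only in rows, so rows that repeat a pose let the fingers close. It gives the time, the measured TCP pose, the force and the opening at its end, in the units of the state.
- read_state(): the state, without advancing time (a new reading comes with each control period).
- get_image(name): name is "scene" or "side" or "wrist"; returns a dict with "frame" (400x640x3 uint8, red, green, blue), "z_map" (400x640 float32, mm along the optical axis (not along the pixel's ray), 0 where there is no reading), "fx", "fy", "cx", "cy" (pixels), "rvec" (rotation vector, rad) and "tvec" (3), from world to camera coordinates, as OpenCV has them. Camera axes: x right, y down, z forward; pixel columns grow to the right and rows downward; lengths in mm; the calibration is good to about 2 mm. A picture is of the moment at which its call begins.
- job_done(): hands the job in, once; it reports no verdict.
Trained networks look in a picture, given as the dict that the camera call returned (one of the last four; its "shot" number tells which), for a name from the list of things; names that differ only in an ending like _2 or _b are one class to them, and where a whole thing is asked for, a point or a joint stands for the part that bears it (a point fixed in the world has none). Each returns a list of dicts, best first, with "score" (0 to 1); they miss things now and then, are a little off and sometimes report something else, mostly with a low value. They report only what shows in the picture. A call takes as long as a camera call. They do not tell look-alikes from the thing itself.
- silhouettes(name, picture): "pixels" (400x640 bool, what is visible of it) and "position" ([column, row] in pixels, amid what is visible of it).
- tip_of(name, picture): "position" ([column, row] in pixels: a listed point, or the origin of a listed thing).
The state is a dict: "time": time; "joint_pos": joint angles; "qd": joint speeds; "effort": joint torques, N m; "eef_pos": TCP position; "tool_rot": TCP orientation; "force": force on the tool from outside, world axes, zero at the start; "moment": the same for the moment, N m; "gripper_width": finger opening in mm.
Only numpy, scipy, OpenCV 4.12 (cv2) and the standard library are available. Lean on these libraries where they do the work, as an engineer would, in place of code of your own. Each camera call takes 0.05 s, during which the arm holds its last target. There are 200 camera calls.

### The job

Draw the red-handled chisel out of the slanted rack, turn it until it lies level with the broad face of its blade flat, and hold it steady with its cutting edge over the middle of the white light pad, about 20 cm above it, so that the edge can be checked for nicks; finish while still holding it there, do not put it down. The chisel must not touch the pad or be dropped or laid on the bench, and the blue and yellow chisels, the glue jar and the spokeshave stay where they are.

Things in the scene. Friction and masses are not known exactly. Their poses are not given: they have to be found in the camera images.
- rack: Fixed wooden rack, foot 170 x 280 mm, 117 mm high. Origin: centre of its underside; z up. Three slots slant 45 degrees: handles up towards the rack's -x (robot side), blades down to +x. Mouths at x -60, y -80, 0 or 80, z 115 mm in its frame. Slots run through a block 55 mm deep along them, 44 mm thick, 250 mm wide; each 10 x 21 mm, wide along y.
- chisel_red: Red-handled chisel, loose in any one of the slots, 205 mm, 0.12 kg. Origin: where blade meets handle, at the slot's mouth. z runs from blade to handle end: handle to +95 mm, 24 mm square (first 16 mm a 26 mm brass ferrule); blade to -110 mm, 16 wide (y), 5 thick (x). In the rack z points 45 degrees up (3 degrees play) to the rack's -x, y level. Comes out straight along z, 110 mm.
- chisel_red_grip (a point): Point on the red chisel's axis, 50 mm from the origin along +z, in the middle of its handle: a good place to grip, with the fingers closing along the tool's y on the 24 mm wide handle. Same axes as the chisel.
- chisel_red_tip (a point): Middle of the red chisel's cutting edge, 110 mm from the origin along -z (160 mm from the grip point). Same axes as the chisel.
- light_pad: Light pad, fixed flat on the bench: grey plate 150 x 150 mm with a white lit square 120 x 120 mm in it, top 12 mm above the bench. Origin: centre of its underside; z up.
- chisel_blue: Blue-handled chisel of the same shape in another slot of the rack, loose. Origin and axes as for the red one. Leave alone.
- chisel_yellow: Yellow-handled chisel of the same shape in another slot of the rack, loose. Origin and axes as for the red one. Leave alone.
- glue_jar: Amber glass glue jar with green lid, 56 mm across, 70 mm high, standing loose. Origin: centre of its underside. Leave alone.
- spokeshave: Spokeshave, red metal body with two black handles, 262 mm long along its y, about 42 mm along x, 45 mm high, lying loose on the bench (bench top at z = 0). Origin: centre of its underside. Leave alone.
There are look-alikes about, which are no part of the job. There is more than one size of the chisel_red; the job needs the largest.

How it is judged:
By the outcome, as a careful person would: the job done as asked, in the order asked, and still so for the second after the job is handed in, while the arm keeps its last pose, push and grip.
It also fails if it takes over 38 s, if anything falls off the work surface, if the arm or the gripper's body presses on something with over 40 N, if the wrist force passes 120 N, or if a joint passes its speed limit or range.

## Working session

There is one attempt and no reset: what is moved stays moved. The work goes in short steps, Python scripts to look and compute and a shell command to move; the robot and the scene stay as the last step left them, time stands still between calls to the robot, and variables do not carry over. Pictures are saved under pics/ and viewed, about 8 in all and at most 12, crops included, and the job is handed in when it is done.

```bash
mkdir -p pics; ls
cat > h.py <<'E'
from station import *
import numpy as np, cv2
def P(im):
    R,_=cv2.Rodrigues(np.array(im["rvec"],float)); return R,np.array(im["tvec"],float)
def world(im,u,v,z=None):
    R,t=P(im)
    if z is None:
        z=im["z_map"][int(round(v)),int(round(u))]
    c=np.array([(u-im["cx"])/im["fx"]*z,(v-im["cy"])/im["fy"]*z,z]); return R.T@(c-t)
def cloud(im):
    R,t=P(im); v,u=np.mgrid[:400,:640]; z=im["z_map"]
    c=np.stack([(u-im["cx"])/im["fx"]*z,(v-im["cy"])/im["fy"]*z,z],-1); return (c-t)@R
def proj(im,p):
    R,t=P(im); c=R@np.array(p,float)+t; return [im["fx"]*c[0]/c[2]+im["cx"],im["fy"]*c[1]/c[2]+im["cy"]]
def save(im,n,crop=None,s=1):
    f=im["frame"][...,::-1]
    if crop: f=f[crop[1]:crop[3],crop[0]:crop[2]]
    cv2.imwrite("pics/"+n,cv2.resize(f,None,fx=s,fy=s,interpolation=cv2.INTER_CUBIC))
E
python3 - <<'E'
from h import *
np.set_printoptions(precision=1,suppress=True)
print(read_state())
a=get_image("scene");b=get_image("side")
cv2.imwrite("pics/a.png",cv2.resize(np.vstack([a["frame"],b["frame"]])[...,::-1],(480,600),interpolation=cv2.INTER_AREA))
save(a,"scene.png");save(b,"side.png")
for nm,im in(("scene",a),("side",b)):
    print(nm,"cam",-P(im)[0].T@P(im)[1])
    for n in["rack","chisel_red","chisel_blue","chisel_yellow","light_pad","glue_jar","spokeshave"]:
        for d in silhouettes(n,im)[:4]:
            p=cloud(im)[d["pixels"]&(im["z_map"]>0)]
            print(n,round(d["score"],2),np.round(d["position"]),np.median(p,0),p.min(0),p.max(0))
E
```

```text
pics
{'time': 0.0, 'joint_pos': array([-0.1,  0.4,  0.1,  1.3,  0. ,  1.5]), 'qd': array([ 0.,  0., -0.,  0., -0.,  0.]), 'effort': array([  0. , -46.4,  27. ,   0. ,  -0. ,  -0. ]), 'eef_pos': array([574.4,   0.1, 252.4]), 'tool_rot': array([ 1.2,  1.2, -1.2]), 'force': array([0.3, 1.1, 1.3]), 'moment': array([-0. ,  0. ,  0.1]), 'gripper_width': 85.46151359282456}
scene cam [1194.2 -423.3 1175.9]
rack 0.85 [242. 285.] [ 634.1 -300.    13.4] [ 490.6 -434.9   -5.8] [ 732.8 -126.   136.3]
rack 0.31 [420. 191.] [631.5 271.8  10.3] [550.3 197.9  -1. ] [701.2 352.5  20.3]
chisel_red 0.98 [192. 256.] [ 567.7 -375.1  145.8] [ 513.5 -391.5    9. ] [ 664.6 -360.3  189.7]
chisel_red 0.5 [170. 227.] [ 372.4 -373.1   17.3] [ 327.3 -386.3   -2.6] [ 478.8 -350.4   23.9]
chisel_red 0.48 [244. 193.] [ 367.  -166.7   16.2] [ 321.1 -205.1   -4.8] [ 545.7 -152.9  147. ]
chisel_blue 0.81 [248. 225.] [ 553.6 -216.5  144.5] [ 439.6 -231.9   -3.2] [ 649.2 -176.5  190.6]
chisel_blue 0.53 [343. 248.] [669.1 -17.1  28.7] [534.5 -39.3  -5.8] [788.8  19.7  46.8]
chisel_yellow 0.64 [218. 240.] [ 559.6 -295.3  1
[... 480 characters left out ...]
.9] [ 513.9 -393.2  110.4] [ 594.2 -304.3  188.1]
chisel_red 0.64 [279. 322.] [ 391.7 -371.7   13.6] [ 342.1 -387.2   -2.5] [ 482.9 -336.2   22.9]
chisel_red 0.59 [258. 265.] [ 373.7 -168.3   11.7] [ 320.5 -177.1   -2.4] [ 464.1 -119.6   24.5]
chisel_blue 0.88 [325. 220.] [ 532.5 -227.3  160.8] [ 501.2 -234.8  118.1] [ 580.4 -205.3  187.9]
light_pad 0.84 [313. 180.] [623.7 259.7  12.1] [551.4 195.5  -0.1] [699.6 373.7  18.9]
glue_jar 0.58 [282. 218.] [448.9   3.1  44.1] [423.2 -10.6  -2.2] [489.3 126.7  74.3]
glue_jar 0.22 [356. 268.] [ 551.9 -386.5  154.4] [ 513.9 -393.2   14.6] [ 597.1 -223.5  188.1]
spokeshave 0.73 [359. 218.] [688.6 -26.3  28.7] [ 536.6 -159.    -0.7] [790.8  26.7 119.9]
```

View pics/scene.png

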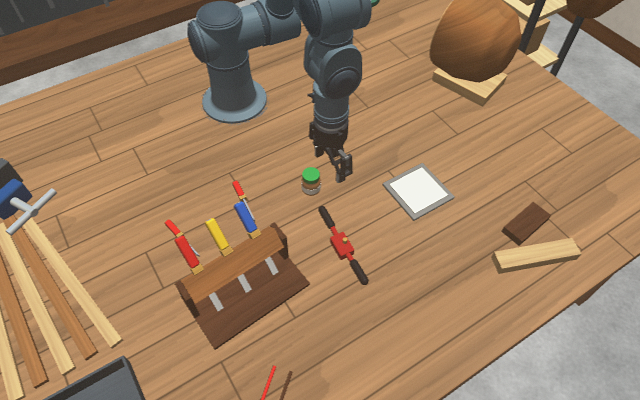

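View pics/side.png

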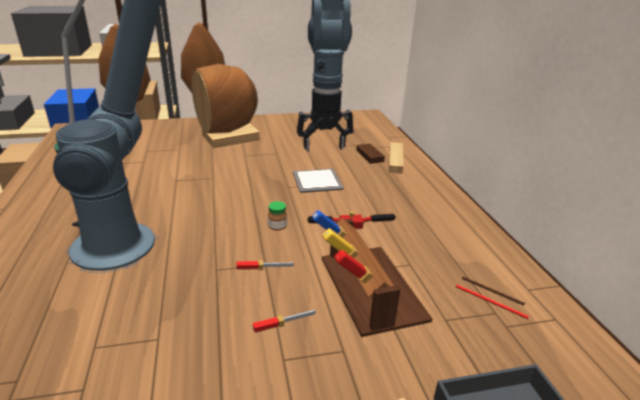

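The scene shows the red chisel in the rack's outermost slot at about (192,256). Yellow and blue sit beside it, and two smaller red look-alikes lie on the bench at (172,228) and (240,190). In the side view, red is at (354,268) and the pad at (318,180).

Run:
```python
from h import *
np.set_printoptions(precision=1,suppress=True)
from scipy.spatial.transform import Rotation as Ro
s=read_state();print(Ro.from_rotvec(s["tool_rot"]).as_matrix())
a=get_image("scene");b=get_image("side")
def ray(im,uv):
    R,t=P(im);c=-R.T@t;d=world(im,*uv,z=1000.)-c;return c,d/np.linalg.norm(d)
def tri(ra,rb):
    A=np.zeros((3,3));y=np.zeros(3)
    for c,d in(ra,rb):
        M=np.eye(3)-np.outer(d,d);A+=M;y+=M@c
    p=np.linalg.solve(A,y);return p,[round(float(np.linalg.norm(np.cross(p-c,d))),1) for c,d in(ra,rb)]
for n in["chisel_red","chisel_red_grip","chisel_red_tip","chisel_yellow","chisel_blue","light_pad","rack"]:
    A=tip_of(n,a)[:3];B=tip_of(n,b)[:3]
    print(n,[(round(d["score"],2),np.round(d["position"])) for d in A],[(round(d["score"],2),np.round(d["position"])) for d in B])
    for i in A:
        for j in B:
            p,e=tri(ray(a,i["position"]),ray(b,j["position"]))
            if e[0]<6: print("   ",p,e)
# red handle clouds
for im in(a,b):
    C=cloud(im);f=im["frame"].astype(int)
    m=(f[...,0]>120)&(f[...,1]<60)&(f[...,2]<60)&(C[...,2]>60)&(C[...,1]<-330)&(C[...,1]>-420)&(C[...,0]>450)&(C[...,0]<650)
    p=C[m];c=p.mean(0);u,w,v=np.linalg.svd(p-c);print("red",len(p),c,v[0],p.min(0),p.max(0))
    # white pad
    m=(f.min(-1)>200)&(C[...,0]>500)&(C[...,0]<760)&(C[...,1]>150)&(C[...,1]<400)&(C[...,2]<40)
    r=cv2.minAreaRect(C[m][:,:2].astype(np.float32));print("pad",r)
C=cloud(a)
# block ridge: profile at slabs
m=(C[...,2]>60)&(C[...,0]>520)&(C[...,0]<700)&(C[...,1]<-160)&(C[...,1]>-450)
f=a["frame"].astype(int);m&=(f[...,0]<190)&(f[...,2]<90)&(f[...,0]-f[...,1]<90)
for y0 in range(-430,-170,20):
    k=C[m&(C[...,1]>y0)&(C[...,1]<y0+20)]
    if len(k): t=k[k[:,2]>k[:,2].max()-6];print(y0,len(k),t.mean(0),k[:,2].max())
```

```text
[[ 0.  1. -0.]
 [ 0. -0. -1.]
 [-1.  0. -0.]]
chisel_red [(0.85, array([198., 271.])), (0.73, array([246., 201.])), (0.66, array([178., 236.]))] [(0.69, array([266., 268.])), (0.67, array([366., 279.])), (0.59, array([287., 320.]))]
    [ 583.9 -373.2  107.7] [1.3, 1.3]
    [ 393.5 -162.8    2.4] [3.9, 3.9]
    [ 412.4 -373.5   21.6] [3.9, 3.9]
chisel_red_grip [(0.83, array([187., 249.])), (0.5, array([239., 188.])), (0.47, array([172., 229.]))] [(0.97, array([270., 324.])), (0.9, array([350., 266.])), (0.8, array([250., 266.]))]
    [ 544.1 -376.   150.9] [3.8, 3.8]
    [ 351.8 -161.7   13.4] [5.1, 5.1]
    [ 377.5 -377.8   17.1] [0.4, 0.4]
chisel_red_tip [(0.76, array([254., 220.])), (0.69, array([220., 308.])), (0.67, array([196., 258.]))] [(0.87, array([313., 312.])), (0.8, array([291., 266.]))]
    [ 459.5 -170.7    1.3] [0.7, 0.7]
    [ 481.2 -354.3    8.6] [5.3, 5.3]
chisel_yellow [(0.77, array([226., 254.]))] [(0.9, array([358., 256.]))]
    [ 585.5 -301.5  118.4] [4.5, 4.5]
chisel_blue [(0.9, array([253., 238.]))] [(0.71, array([339., 230.]))]
light_pad [(0.68, array([416., 
[... 593 characters left out ...]
 120.73883819580078), 89.57482147216797)
-430 281 [ 607.8 -414.   127.6] 130.22049675613604
-410 255 [ 527.9 -390.8  180.2] 180.2042320813928
-390 283 [ 535.4 -389.4  172.6] 175.79586755404085
-370 244 [ 537.6 -365.9  167. ] 166.95529507081832
-350 239 [ 601.5 -339.5  127.9] 131.43549252673532
-330 242 [ 522.3 -310.6  179.9] 181.9225099530327
-310 294 [ 528.  -309.   178.6] 181.45813897973423
-290 221 [ 523.1 -287.   176.5] 177.84047301195034
-270 217 [ 594.6 -260.6  128.6] 132.05904080986178
-250 218 [ 593.1 -240.8  128.5] 132.45391179405095
-230 224 [ 544.4 -229.   147.2] 147.18982344381217
-210 199 [ 588.1 -201.6  127.5] 131.12833463549455
-190 208 [ 587.7 -180.9  129.3] 132.8453600805124
```

```bash
python3 -m jog '[[0.6,[0,-0.03,0],7],[0.6,[-0.01,-0.06,0],14],[0.6,[-0.01,-0.09,0],21],[0.6,[-0.015,-0.12,0],28],[0.6,[-0.015,-0.15,0],35]]'
python3 -m jog '[[0.6,[0,-0.03,0],7],[0.6,[-0.005,-0.06,0],14],[0.6,[-0.005,-0.09,0],21],[0.6,[-0.01,-0.12,0],28],[0.6,[-0.01,-0.15,0],35]]'
python3 -m jog '[[0.6,[0,-0.03,0],7],[0.6,[0,-0.06,0],14],[0.6,[0,-0.078,0],21],[0.6,[0,-0.078,0],25],[0.6,[0,-0.078,0],25]]'
python3 - <<'E'
from h import *
np.set_printoptions(precision=2,suppress=True)
s=read_state();print(s["time"],s["eef_pos"],s["joint_pos"],s["gripper_width"])
w=get_image("wrist");save(w,"w1.png")
print(P(w)[0],-P(w)[0].T@P(w)[1])
for n in["chisel_red","chisel_red_grip"]:
    for d in tip_of(n,w): print(n,d["score"],d["position"],world(w,*d["position"]))
C=cloud(w);f=w["frame"].astype(int)
m=(f[...,0]>110)&(f[...,1]<60)&(f[...,2]<60)&(C[...,2]>90)&(C[...,1]<-330)&(C[...,1]>-430)
p=C[m];print(len(p))
if len(p):
    print(p.mean(0),p.min(0),p.max(0))
    for z in range(115,190,10):
        k=p[abs(p[:,2]-z)<5]
        if len(k): print(z,len(k),k[:,0].mean(),(k[:,1].min()+k[:,1].max())/2,np.ptp(k[:,1]))
E
```

```text
time: 2.02
eef_pos: [559.3, -151.1, 253.5]
tool_rot: [0.744, 1.44, -0.744]
force: [0.5, 0.8, 0.6]
gripper_width: 51.0
time: 2.43
eef_pos: [549.3, -301.5, 253.5]
tool_rot: [0.269, 1.554, -0.269]
force: [1.1, -0.1, 0.1]
gripper_width: 51.4
time: 2.85
eef_pos: [549.6, -379.5, 252.7]
tool_rot: [-0.067, 1.57, 0.068]
force: [0.2, 0.0, 0.0]
gripper_width: 51.0
2.85 [ 549.64 -379.46  252.66] [-0.7   0.58  0.41  1.4   0.   -0.79] 51.04052438802762
[[-0.09  1.   -0.  ]
 [ 0.96  0.08  0.28]
 [ 0.28  0.02 -0.96]] [ 479.34 -385.73  372.68]
chisel_red 0.8 [539.6, 28.6] [ 384.44 -168.08   11.62]
chisel_red 0.68 [344.1, 32.2] [ 406.42 -369.07   17.67]
chisel_red_grip 0.76 [323.5, 205.9] [ 544.69 -378.79  168.96]
1664
[ 544.24 -376.93  168.38] [ 479.34 -390.24  135.46] [ 578.04 -362.62  372.68]
135 78 575.1409414119807 -374.4828745500298 23.730457383610656
145 216 568.3566817834236 -375.0050450372124 23.490935201558557
155 244 558.4098845768985 -375.3707537961454 23.37818006297107
165 298 548.5254781273218 -376.39106012440163 23.652746209906752
175 519 531.3865308904991 -377.6952730070637 25.088393621290606
185 290 528.9082525215963 -378.0267578831456 23.425131120289905
```

View pics/w1.png

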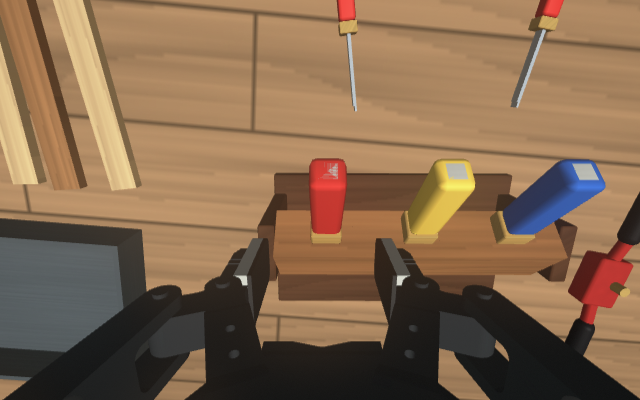

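The wrist view shows the red handle at (327,200), centred between the open fingers with yellow clear to the right. I'll descend and grip.

```bash
python3 -m jog '[[0.6,[0.002,0.003,-0.03],0],[0.6,[0.002,0.003,-0.06],0],[0.6,[0.002,0.003,-0.085],0],[0.6,[0.002,0.003,-0.102],0],[0.6,[0.002,0.003,-0.102],0]]'
python3 -m jog '[[0,[0,0,0],0],[0,[0,0,0],0],[0,[0,0,0],0],[0,[0,0,0],0],[0,[0,0,0],0]]'
python3 -m jog '[[0,[-0.004,0,0.004],0],[0,[-0.01,-0.0008,0.01],0],[0,[-0.018,-0.0014,0.018],0],[0,[-0.026,-0.002,0.026],0],[0,[-0.034,-0.0026,0.034],0]]'
python3 - <<'E'
from h import *
s=read_state();print(s["time"],s["eef_pos"],s["force"],s["moment"],s["gripper_width"])
w=get_image("side");save(w,"s2.png",(240,170,480,350),3)
E
```

```text
time: 3.42
eef_pos: [549.9, -372.0, 146.8]
tool_rot: [-0.064, 1.576, 0.073]
force: [-0.2, 0.3, -1.1]
gripper_width: 51.1
time: 3.83
eef_pos: [553.0, -375.6, 153.5]
tool_rot: [-0.07, 1.567, 0.067]
force: [-1.2, 0.8, 5.5]
gripper_width: 23.3
time: 4.25
eef_pos: [518.8, -377.8, 186.7]
tool_rot: [-0.069, 1.566, 0.068]
force: [4.9, 0.7, -0.1]
gripper_width: 23.2
4.25 [ 518.84587954 -377.79060616  186.71255575] [ 4.9409863   0.70638558 -0.1488302 ] [ 0.13099694 -1.42748216 -0.00858503] 23.20365112993249
```

View pics/s2.png

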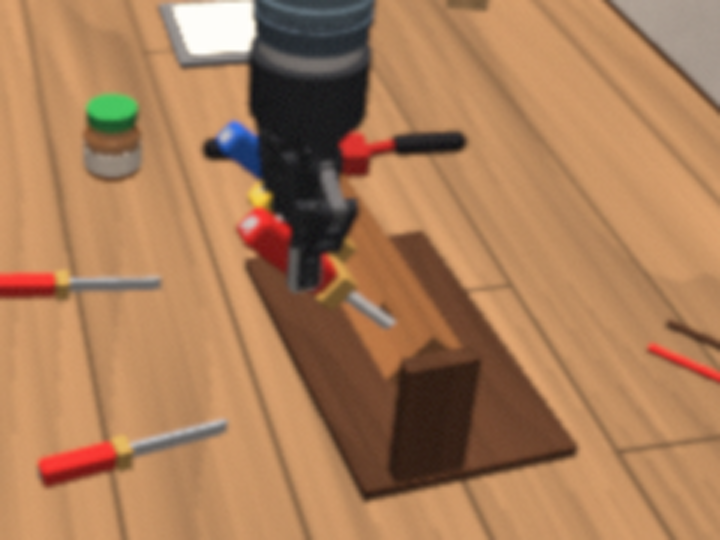

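The chisel slides out held firmly, with the ferrule at (335,285) clear of the mouth. I'll continue along the slot.

```bash
python3 -m jog '[[0,[-0.01,-0.0008,0.01],0],[0,[-0.02,-0.0016,0.02],0],[0,[-0.03,-0.0024,0.03],0],[0,[-0.04,-0.0032,0.04],0],[0,[-0.052,-0.004,0.052],0]]'
python3 -m jog '[[0,[0,0,0.02],0],[0,[0,0,0.04],0],[0,[0,0,0.05],0],[0,[0,0,0.05],0],[0,[0,0,0.05],0]]'
python3 - <<'E'
from h import *
np.set_printoptions(precision=2,suppress=True)
s=read_state();print(s["time"],s["eef_pos"],s["force"],s["moment"],s["gripper_width"])
w=get_image("side");save(w,"s3.png",(240,120,480,300),3)
a=get_image("scene")
for n in["chisel_red","chisel_red_grip","chisel_red_tip"]:
    for im in(w,a):
        for d in tip_of(n,im)[:3]: print(n,round(d["score"],2),np.round(d["position"]),world(im,*d["position"]))
E
```

```text
time: 4.72
eef_pos: [464.4, -381.5, 237.6]
tool_rot: [-0.068, 1.572, 0.069]
force: [-0.9, -0.5, -0.8]
gripper_width: 23.0
time: 5.13
eef_pos: [464.6, -381.8, 287.3]
tool_rot: [-0.068, 1.572, 0.068]
force: [-0.1, 0.6, -2.3]
gripper_width: 23.0
5.1333 [ 464.6  -381.8   287.33] [-0.1   0.64 -2.26] [ 0.01  0.06 -0.01] 22.985714861375694
chisel_red 0.74 [262. 266.] [ 383.83 -170.29   12.52]
chisel_red 0.66 [329. 229.] [ 494.01 -392.16  256.11]
chisel_red 0.57 [287. 319.] [ 417.87 -365.52   13.62]
chisel_red 0.67 [244. 199.] [ 386.13 -161.47    9.27]
chisel_red 0.57 [167. 213.] [ 503.73 -379.2   259.54]
chisel_red 0.43 [179. 239.] [ 540.45 -380.59  203.76]
chisel_red_grip 0.76 [268. 325.] [ 372.9  -381.13   17.78]
chisel_red_grip 0.68 [250. 264.] [ 356.17 -167.67   19.01]
chisel_red_grip 0.58 [312. 218.] [ 457.28 -400.44  290.23]
chisel_red_grip 0.76 [155. 194.] [ 468.54 -384.39  295.72]
chisel_red_grip 0.5 [173. 229.] [ 520.74 -382.46  218.96]
chisel_red_grip 0.43 [241. 192.] [ 363.08 -160.27   15.55]
chisel_red_tip 0.83 [294. 265.] [ 467.74 -165.48   -0.39]
chisel_red_tip 0.76 [362. 255.] [ 568.75 -380.11  176.22]
chisel_red_tip 0.68 [319. 309.] [ 495.   -333.54   -0.81]
chisel_red_tip 0.66 [252. 222.] [ 553.56 -210.38  146.43]
chisel_red_tip 0.58 [193. 256.] [ 475.81 -361.27    2.21]
chisel_red_tip 0.44 [198. 257.] [1194.23 -423.25 1175.93]
```

View pics/s3.png

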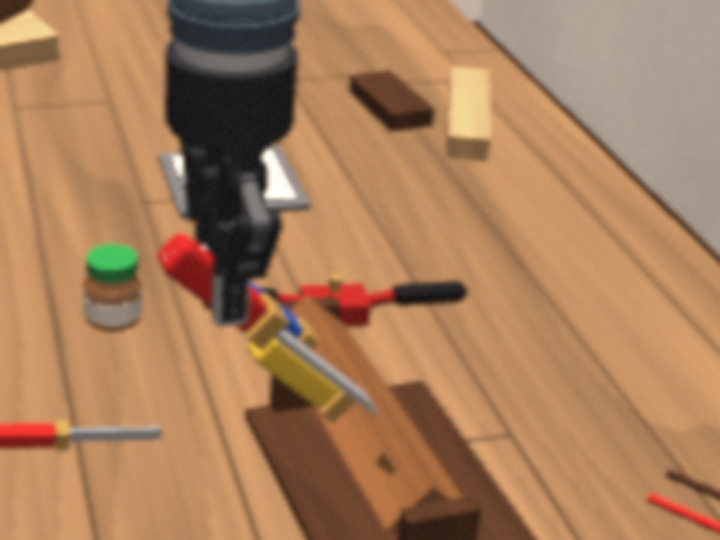

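The chisel is free, tip at crop (372,410), about 45° in the grip. The jog can't tilt the tool. So I'll pivot the chisel in the pads by pressing its blade on the fixed rack's top ridge, moving the hand along an arc and checking as I go.

```bash
python3 -m jog '[[0,[0.025,-0.001,-0.005],0],[0,[0.050,-0.002,-0.02],0],[0,[0.050,-0.002,-0.042],0],[0,[0.050,-0.002,-0.05],0],[0,[0.050,-0.002,-0.05],0]]'
python3 -m jog '[[0,[0,0,-0.008],0],[0,[-0.006,-0.0006,-0.016],0],[0,[-0.012,-0.001,-0.024],0],[0,[-0.018,-0.0015,-0.032],0],[0,[-0.022,-0.0018,-0.036],0]]'
cat >> h.py <<'E'
def steel(im,lo,hi):  # grey blade + handle pixel line: fit axis in world from depth, of points near gripped chisel
    C=cloud(im);f=im["frame"].astype(int)
    m=np.all((C>lo)&(C<hi),-1)
    g=m&(f.max(-1)-f.min(-1)<35)&(f.max(-1)>90)
    r=m&(f[...,0]>110)&(f[...,1]<70)&(f[...,2]<70)
    y=m&(f[...,0]>120)&(f[...,1]>80)&(f[...,2]<100)&(f[...,0]-f[...,2]>60)
    return C[g],C[r],C[y]
E
python3 - <<'E'
from h import *
np.set_printoptions(precision=2,suppress=True)
s=read_state();print(s["time"],s["eef_pos"],s["force"],s["moment"],s["gripper_width"])
w=get_image("side");save(w,"s4.png",(240,120,480,300),3)
p=s["eef_pos"]
for im in (w,get_image("scene")):
  for k in steel(im,p+[-80,-30,-130],p+[170,45,60]):
    if len(k)>8: print(len(k),k.mean(0),np.linalg.svd(k-k.mean(0))[2][0],k.min(0),k.max(0))
E
```

```text
time: 5.95
eef_pos: [514.6, -382.3, 234.2]
tool_rot: [-0.065, 1.575, 0.072]
force: [-0.2, 0.7, -1.7]
gripper_width: 23.4
time: 6.37
eef_pos: [495.5, -386.2, 203.5]
tool_rot: [-0.07, 1.563, 0.066]
force: [4.1, 1.0, 1.7]
gripper_width: 23.0
6.3667 [ 495.47 -386.19  203.47] [4.09 0.98 1.71] [ 0.15 -1.48  0.04] 23.04332823360526
220 [ 570.38 -385.06  156.32] [ 0.86  0.12 -0.5 ] [ 484.06 -407.31  117.34] [ 632.27 -365.92  223.79]
281 [ 480.68 -396.76  213.63] [ 0.87  0.01 -0.49] [ 454.3  -412.21  177.95] [ 525.92 -375.18  231.71]
617 [ 582.29 -384.8   126.77] [ 0.73  0.03 -0.69] [ 455.72 -416.17   91.96] [ 643.8  -341.33  231.2 ]
352 [ 581.88 -380.1   148.07] [ 0.83  0.08 -0.55] [ 502.49 -404.24  104.55] [ 630.97 -367.7   219.19]
255 [ 504.15 -385.95  204.01] [ 0.84  0.01 -0.54] [ 478.03 -397.52  185.51] [ 528.81 -372.59  252.75]
854 [ 609.16 -379.85  118.22] [ 0.77  0.05 -0.64] [ 486.92 -416.19   88.05] [ 645.3  -341.2   233.71]
```

View pics/s4.png

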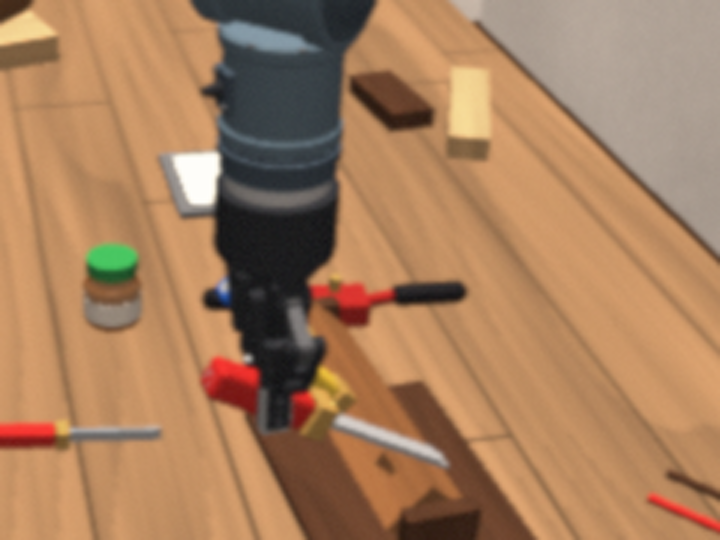

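Pivoting works: the chisel is now at about 30°, blade on the ridge near (390,435). I'll continue the arc to about 4°.

```bash
python3 -m jog '[[0,[-0.006,-0.0005,-0.010],0],[0,[-0.010,-0.0008,-0.020],0],[0,[-0.015,-0.0012,-0.032],0],[0,[-0.018,-0.0014,-0.043],0],[0,[-0.019,-0.0015,-0.052],0]]'
python3 -m jog '[[0,[0,0,-0.002],0],[0,[0,0,-0.002],0]]'
python3 - <<'E'
from h import *
np.set_printoptions(precision=3,suppress=True)
s=read_state();print(s["time"],s["eef_pos"],s["force"],s["moment"],s["gripper_width"])
w=get_image("side");save(w,"s5.png",(240,150,480,330),3)
p=s["eef_pos"]
for im in (w,get_image("scene")):
  g,r,y=steel(im,p+[-80,-30,-25],p+[170,45,60])
  for k in (g,r):
    if len(k)>8: print(len(k),k.mean(0),np.linalg.svd(k-k.mean(0))[2][0],k.min(0),k.max(0))
E
```

```text
time: 6.88
eef_pos: [475.0, -388.0, 150.4]
tool_rot: [-0.07, 1.569, 0.066]
force: [-1.5, -0.9, 3.7]
gripper_width: 23.1
time: 7.05
eef_pos: [474.6, -387.5, 147.5]
tool_rot: [-0.068, 1.571, 0.067]
force: [-0.5, -1.3, 3.0]
gripper_width: 23.0
7.05 [ 474.552 -387.472  147.452] [-0.53  -1.338  2.975] [-0.288 -0.127 -0.144] 23.035843553042433
338 [ 570.802 -382.962  138.212] [ 0.988  0.128 -0.09 ] [ 463.507 -411.864  127.303] [ 637.264 -359.868  170.667]
286 [ 458.624 -396.811  151.249] [-0.992 -0.008  0.128] [ 433.058 -409.621  135.54 ] [ 510.194 -374.644  173.585]
327 [ 576.665 -379.879  136.853] [ 0.991  0.06  -0.117] [ 459.505 -405.498  123.018] [ 636.423 -357.496  179.725]
201 [ 483.399 -387.333  153.994] [-0.997  0.007  0.081] [ 449.346 -399.635  140.863] [ 510.169 -374.209  205.353]
```

View pics/s5.png

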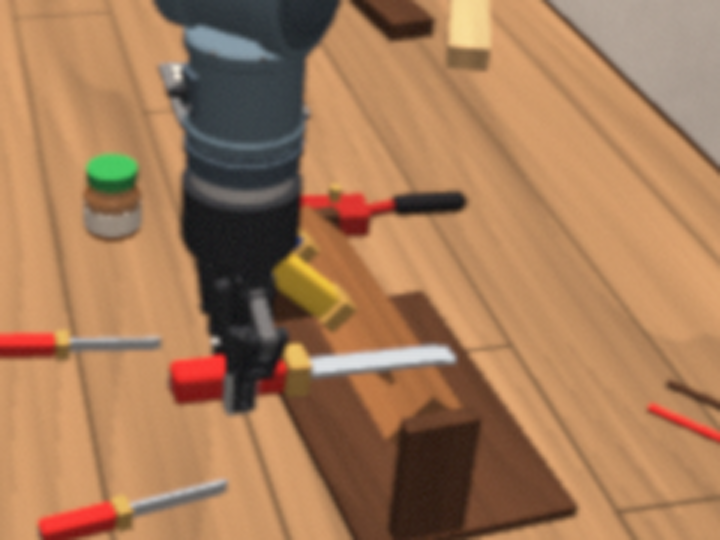

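The chisel is about 5–6° short of level (blade from (312,365) to (452,352), as seen). I'll press down about 9 mm more and measure.

```bash
python3 -m jog '[[0,[0,0,-0.004],0],[0,[0,0,-0.009],0],[0,[0,0,-0.009],0]]'
cat >> h.py <<'E'
def pitch(im,p,yawdeg=5):
    d=np.array([np.cos(np.radians(yawdeg)),np.sin(np.radians(yawdeg))]);n=np.array([-d[1],d[0]])
    C=cloud(im);f=im["frame"].astype(int);q=C[...,:2]-p[:2]
    s=q@d;l=q@n;h=C[...,2]-p[2]
    m=(s>72)&(s<155)&(abs(l)<9)&(abs(h)<22)&(f.max(-1)-f.min(-1)<35)&(f.max(-1)>90)
    out=[]
    S,H=s[m],h[m]
    for _ in range(3):
        c=np.polyfit(S,H,1);e=abs(H-np.polyval(c,S));k=e<2.5*np.median(e)+.3;S,H=S[k],H[k]
    mr=(s>-55)&(s<160)&(abs(l)<25)&(abs(h)<30)&(f.max(-1)-f.min(-1)<35)&(f.max(-1)>90)
    return len(S),np.degrees(np.arctan(c[0])),np.polyval(c,0),s[mr].max()
E
python3 - <<'E'
from h import *
np.set_printoptions(precision=3,suppress=True)
s=read_state();p=s["eef_pos"];print(s["time"],p,s["force"],s["moment"],s["gripper_width"])
for i in range(2):
  for n in("side","scene"): print(n,pitch(get_image(n),p))
E
```

```text
time: 7.4
eef_pos: [475.1, -386.9, 137.7]
tool_rot: [-0.068, 1.57, 0.068]
force: [-0.3, -1.4, 3.8]
gripper_width: 23.0
7.4 [ 475.143 -386.93   137.722] [-0.334 -1.425  3.817] [-0.252 -0.381 -0.221] 22.990851129663596
side (191, np.float64(-0.30883249858281026), np.float64(-1.5120856394626394), np.float64(159.7599344493958))
scene (197, np.float64(-0.530090381039419), np.float64(-2.2207347568201317), np.float64(158.98201176598084))
side (181, np.float64(-0.623830279382546), np.float64(-0.4983454051879077), np.float64(159.9722915331874))
scene (178, np.float64(-1.1002971524266134), np.float64(-0.8258154290350586), np.float64(159.37650740636846))
```

```bash
python3 -m jog '[[0,[0,0,-0.001],0],[0,[0,0,-0.001],0],[0,[0,0,0.01],0],[0,[0,0,0.03],0],[0,[0,0,0.05],0]]'
python3 -m jog '[[0,[0,0,0.02],0],[0,[0,0,0.04],0],[0,[0,0,0.055],0],[0,[0,0,0.055],0],[0,[0,0,0.055],0]]'
python3 - <<'E'
from h import *
s=read_state();p=s["eef_pos"];print(s["time"],p,s["force"],s["gripper_width"])
for i in range(3):
  for n in("side","scene"): print(n,np.round(pitch(get_image(n),p),2))
E
```

```text
time: 8.02
eef_pos: [473.5, -385.0, 186.6]
tool_rot: [-0.065, 1.574, 0.073]
force: [0.5, 0.2, -0.4]
gripper_width: 23.1
time: 8.43
eef_pos: [475.0, -386.6, 242.9]
tool_rot: [-0.069, 1.57, 0.069]
force: [-0.2, 0.5, -0.8]
gripper_width: 23.2
8.4333 [ 475.04573705 -386.5615931   242.88482955] [-0.1755302   0.54338075 -0.76461564] 23.155839860468326
side [177.    -1.03  -1.   159.8 ]
scene [235.    -1.66  -2.62 159.86]
side [199.    -0.82  -3.36 159.19]
scene [219.    -1.07  -4.24 159.7 ]
side [196.    -1.22  -2.59 159.73]
scene [221.    -0.45  -4.86 159.99]
```

The chisel is level to about 1° and held firmly. Next I'll carry it over to the pad.

```bash
python3 -m jog '[[0,[0,0.015,0],0],[0,[0,0.04,0],0],[0,[0,0.07,0],0],[0,[0,0.105,0],0],[0,[0,0.14,0],0]]'
python3 -m jog '[[0,[0,0.035,0],0],[0,[0,0.07,0],0],[0,[0,0.105,0],0],[0,[0,0.14,0],0],[0,[0,0.175,0],0]]'
python3 -m jog '[[0,[-0.002,0.035,0],0],[0,[-0.004,0.07,0],0],[0,[-0.006,0.105,0],0],[0,[-0.008,0.14,0],0],[0,[-0.009,0.175,0],0]]'
python3 -m jog '[[0,[0,0.035,0],0],[0,[0,0.07,0],0],[0,[0,0.1,0],0],[0,[0,0.125,0],0],[0,[0,0.142,0],0]]'
python3 -m jog '[[0,[0,0.016,-0.01],0],[0,[0,0.018,-0.02],0],[0,[0,0.018,-0.028],0],[0,[0,0.018,-0.028],0],[0,[0,0.018,-0.028],0]]'
python3 - <<'E'
from h import *
np.set_printoptions(precision=1,suppress=True)
s=read_state();p=s["eef_pos"];print(s["time"],p,s["force"],s["gripper_width"],s["joint_pos"])
for i in range(2):
  for n in("side","scene"):
    im=get_image(n);print(n,np.round(pitch(im,p),2));save(im,n+"9.png",(230,80,530,280) ,2.5)
    for d in tip_of("chisel_red_tip",im)[:4]: print(round(d["score"],2),np.round(d["position"]),world(im,*d["position"]))
    C=cloud(im);f=im["frame"].astype(int)
    m=(f.max(-1)-f.min(-1)<30)&(f.max(-1)>90)&(C[...,0]>500)&(C[...,0]<760)&(C[...,1]>150)&(C[...,1]<400)&(abs(C[...,2]-12)<8)
    k=C[m];print("plate",np.percentile(k,1,0),np.percentile(k,99,0))
E
```

```text
time: 9.15
eef_pos: [474.5, -245.7, 242.6]
tool_rot: [-0.067, 1.57, 0.068]
force: [1.5, -0.2, -0.7]
gripper_width: 23.6
time: 9.57
eef_pos: [474.4, -70.2, 242.9]
tool_rot: [-0.068, 1.57, 0.069]
force: [0.9, -0.1, -1.2]
gripper_width: 23.3
time: 9.98
eef_pos: [465.2, 104.8, 243.0]
tool_rot: [-0.068, 1.57, 0.069]
force: [0.9, -0.6, -1.2]
gripper_width: 23.3
time: 10.4
eef_pos: [465.3, 247.6, 242.8]
tool_rot: [-0.07, 1.571, 0.071]
force: [0.7, 0.2, -0.7]
gripper_width: 22.9
time: 10.82
eef_pos: [465.3, 261.9, 214.4]
tool_rot: [-0.069, 1.572, 0.067]
force: [0.3, -0.3, -0.6]
gripper_width: 23.1
10.8167 [465.3 261.9 214.4] [ 0.3 -0.3 -0.6] 23.0617240004342 [ 0.4  0.3 -0.1  1.1 -0.   0.3]
side [ 42.   -1.   -0.9 158.5]
0.94 [316. 308.] [ 490.8 -329.3   -1.6]
0.81 [291. 265.] [ 458.8 -175.1    7.9]
0.5 [316. 124.] [614.1 276.3 210.2]
0.3 [354. 252.] [ 577.2 -305.9  128.7]
plate [553.5 200.9   6.6] [696.4 345.1  16.4]
scene [133.   -0.6  -2.3 159.9]
0.83 [430. 145.] [624.7 276.3 203.7]
0.64 [200. 258.] [ 487.7 -348.    -1.2]
0.63 [253. 221.] [ 551.1 -206.   146.8]
0.54 [256. 235.] [ 578.4 -212.9  122.8]
plate [553.3 202.7   4.6] [698.8 348.7  16.9]
side [ 44.   -1.4   1.7 159.3]
0.75 [316. 308.] [ 490.9 -328.9   -1.7]
0.56 [291. 264.] [ 458.4 -169.7    5.8]
0.54 [316. 125.] [613.9 269.6 212. ]
plate [553.  201.2   6.1] [695.9 343.7  16.7]
scene [134.   -1.8   0.6 159.8]
0.71 [430. 144.] [627.4 273.5 209.1]
0.71 [416. 192.] [629.8 264.3   9.6]
0.67 [252. 221.] [ 552.9 -209.2  150.4]
plate [552.7 202.4   4.8] [698.4 348.3  16.7]
```

View pics/scene9.png

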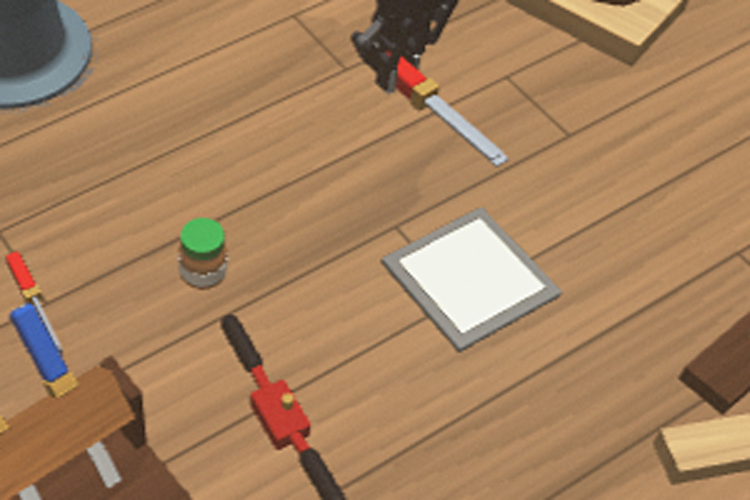

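View pics/side9.png

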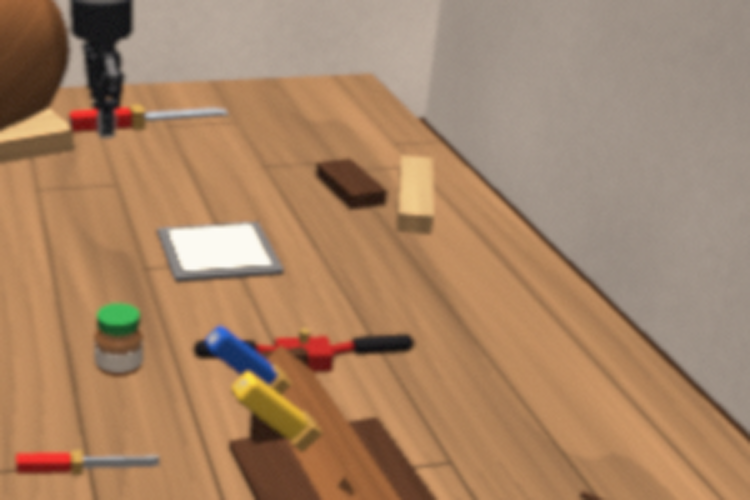

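The tip is at about (625, 275, 210) and the pad centre at about (625, 275), so the edge is roughly 198 mm above the pad and level to about 1°. I'll settle and hand in.

```bash
python3 -m jog '[[0,[0,0,0.001],0],[0,[0,0,0.001],0],[0,[0,0,0.001],0],[0,[0,0,0.001],0],[0,[0,0,0.001],0]]' && python3 -c "
from station import *
print(job_done())"
```

```text
time: 11.63
eef_pos: [466.0, 263.2, 216.3]
tool_rot: [-0.069, 1.57, 0.069]
force: [-0.4, -0.3, -2.1]
gripper_width: 23.1
the job is handed in; nothing more can be done
None
```

The job is handed in at about 11.6 s, with the arm still holding the red chisel level over the middle of the light pad. `job_done` gave no verdict.

**What I did:** I gripped the large red chisel's handle in the rack and drew it straight out along its slot. The moves could not tilt the tool, so I pivoted the chisel level in the grip by pressing its blade lightly on the fixed rack's top ridge. I then carried it to the pad. It was never laid on the bench and never came near the pad.

**Last checks:**
- **Level:** the blade measured 0.6–1.8° tip-down, which is about level with the broad face flat.
- **Edge position:** from the arm's pose, the cutting edge was at about (625, 276) mm. The pad centre measured about (625, 275).
- **Height:** the edge was about 198–200 mm above the pad.
- **Grip:** the opening held steady at 23 mm, and tool forces stayed around 6 N or less in every reading.
- **Other items:** in the last pictures the blue and yellow chisels, the jar and the spokeshave looked undisturbed; I did not measure them again.

**Disagreements:** the network's reading of the tip in the side view was about 11 mm short in x, at 614 mm. The scene view gave 625–627 mm and matched the arm's pose, so I went with that. The last move raised the arm 1 mm, and I took no picture after it.

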